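# Shut and latch the photometer's sample cover

### The arm

A 6-joint arm with a two-finger parallel gripper is mounted at the origin on the work surface. World frame = base frame: x ahead of the robot, y to its left, z up, the work surface at z = 0. Lengths are in m, angles in rad, forces in N, time in s.
With the tool pointing down it reaches from about 0.25 to 0.725 m from the base axis. Payload 4 kg.
Tool frame: the origin (TCP) lies between the finger pads; the fingertips stand 17 mm ahead of it and the grasp point (between the pads) lies 2 mm behind it; z points along the fingers, y is the direction in which the jaws open and shut (so a half turn about z gives the same grasp; the last joint's range is limited). The gripper opens to 85 mm and grips with 20 to 120 N. Pads are 22 mm wide; open, the fingers measure 114 mm over their backs; the gripper's body (76 mm by 85 mm) begins 54 mm behind the grasp point. The pads swing forward as they close: fully open they stand 13 mm farther back than shut.
Start: joints at [-1.311, 0.241, 0.005, 1.335, 0, 1.571], TCP at [0.128, -0.483, 0.248] pointing down, gripper open.
Joint ranges: [-2.72, 2.72], [-1.05, 1.87], [-1.09, 1.28], [-1.99, 2.15], [-1.42, 1.44], [-3.14, 3.14]. Speed limits (rad/s): [2.79, 2.79, 3.14, 3.14, 3.14, 3.14].

### API

Orientations are given as a unit quaternion [x, y, z, w].
In Python, from workcell import readout, viewer, order gives the robot as it stands. The module is installed in compiled form; this text tells all that it offers.
- The arm moves only by the shell command python3 -m crank 'ROWS'. ROWS is text: rows parted by semicolons, each of 7 numbers parted by spaces: the shift along the tool's x, y, z in m, then the turn, a rotation vector about the tool's x, y, z in rad, then the gripper's target within -1 to 1 (shut at 1, half-way at 0, fully open at -1). A call has 1 to 20 rows; each row shifts and turns the pose as measured when the row begins, along the tool's axes as they then stand; what a row does not reach is not made up. A row lasts 1/12 s, in which the tool goes at most 41.7 mm and 7.16 degrees, less where a joint would pass 70% of its speed; a pose out of reach is approached as far as the arm can. A call with a gripper value outside its range is refused whole. The fingers move at their own pace and stop on an object; the grip force is fixed at half the most. Time passes only in rows, so rows that do not move let the fingers close. It gives the time, the measured TCP pose, the force and the opening at its end, in the units of the state.
- readout.get_obs(): the state, without advancing time (a new reading comes with each control period).
- viewer.camera(name): name is "scene" or "side" or "wrist"; returns the picture (384x512x3 uint8, red, green, blue); there is no depth.
- viewer.calibration(name): a dict with "fx", "fy", "cx", "cy" (pixels), "eye" and "rotation" of the camera in the world. Camera axes: x right, y down, z forward; pixel columns grow to the right and rows downward; lengths in m; the calibration is good to about 2 mm. A picture is of the moment at which its call begins: read the wrist's pose just before it. calibration takes no time and is no camera call; for the wrist camera it gives the pose at the moment of the call.
- order.job_done(): hands the job in, once; it reports no verdict.
The state is a dict: "clock": time; "joint_pos": joint angles; "joint_vel": joint speeds; "tau": joint torques, N m; "eef_pos": TCP position; "tool_rot": TCP orientation; "ft_force": force on the tool from outside, world axes, zero at the start; "ft_torque": the same for the moment, N m; "grip_width": finger opening in m.
Only numpy, scipy, OpenCV 4.12 (cv2) and the standard library are available. Lean on these libraries where they do the work, as an engineer would, in place of code of your own. Each camera call takes 0.05 s, during which the arm holds its last target. There are 200 camera calls.

### The job

Swing the photometer's open sample cover fully shut. Then take the flat screwdriver from the tool stand, set its blade in the slot of the latch screw (turn it lightly until the blade drops in) and, with the blade in the slot, turn the latch clockwise as far as it goes so that its tongue lies over the cover's lug; do not turn the latch with the fingers. Stand the screwdriver back upright, fully down, in the hole it came from, and leave the other things where they are.

Things in the scene. Friction and masses are not known exactly. Their poses are not given: they have to be found in the camera images.
- photometer: Fixed bench instrument, white and grey housing 320 (x) x 340 (y) x 110 mm high to its flat deck. Origin: centre of the underside; x to its rear, y to its left, z up. Sample well and cover in the left half; latch axis at (-30, -55) mm; hinge line at y = 145, z = 112 mm, parallel to x. A blue sloped key panel at the rear right (x over 20, y -160 to -10 mm) rises to 145 mm.
- cover (a joint): Angle of the cover about its hinge: 0 = shut (flat on the deck), grows as it opens to at most 1.6 (upright); starts at 0.9 to 1.4. Stiff friction hinge, about 0.22 N m: it stays where it is left, or nearly so.
- cover_hinge (a point): Point on the cover's hinge line at the middle of its length, at deck height (112 mm); fixed, with the photometer's axes.
- cover_edge (a point): Middle of the cover's free edge, on its outer (upper) face; axes of the photometer when shut, turning with the cover. Cover: dark flat plate, 170 mm along the hinge, 150 mm from hinge line to free edge, outer face 12 mm above the hinge line when shut. No handle: push the outer face. A steel lug 50 mm wide sticks 17 mm out of the free edge.
- latch (a joint): Angle of the latch, seen from above clockwise positive: 0 = tongue points to the photometer's front (-x), 1.57 = stop, tongue points left (+y) over the lug of the shut cover. Starts at 0.05 to 0.45. It turns with a steady friction of about 0.08 N m and stays where it is left.
- screw_top (a point): Centre of the top of the slotted screw head (steel, 44 mm across, in a 58 mm aluminium ring with a tongue reaching 48 mm from the axis), 132 mm above the table. Slot: 7.5 mm wide, 7 mm deep, open-ended, along this point's x, the tongue's line; z up. The head turns with the latch and is sprung: it yields up to 7 mm down (2 N rising to 6 N) and springs up over a blade that meets the slot.
- screwdriver: Flat screwdriver, black handle, steel shaft, 157 mm long, about 120 g, upright in the stand. Origin at the blade's tip, z up the shaft, x along the blade's width. Blade 18 (x) x 3 (y) mm, 16 mm long; shaft 12 mm thick; collar 38 mm across, 75 to 82 mm above the tip; handle 36 (x) x 26 (y) mm with flat sides, 82 to 157 mm above the tip.
- blade_tip (a point): Middle of the screwdriver's blade edge, the body's origin and axes. In the slot the blade has about 0.25 rad of play either way, so the latch follows that far behind the screwdriver.
- handle_mid (a point): Middle of the screwdriver's handle, 120 mm above the blade's tip, axes of the screwdriver.
- stand: Grey plastic tool stand, fixed: block 150 (x) x 70 (y) x 78 mm high, origin centre of the underside, z up. Two square 26 mm holes go through it at x = -37.5 and +37.5 mm, y = 0. The screwdriver hangs in one by its collar (resting on the block's top, blade tip 3 mm above the table), the nut driver in the other; which is which varies.
- nutdriver: Nut driver with a round black handle, 128 mm long, in the stand's other hole; leave it. Origin at its lower tip, z up.
- cuvette_rack: White cuvette rack 70 x 120 x 59 mm with four clear cuvettes, loose on the bench; leave it. Origin: centre of the underside.
- beaker: Empty glass beaker, 80 mm across, 95 mm high; leave it. Origin: centre of the underside.
- bottle: Amber bottle, 64 mm across, 130 mm high; leave it. Origin: centre of the underside.
Mind the look-alikes: they are no part of the job. What is shaped like the screwdriver but brown or yellow is not meant.

How it is judged:
On the way, in this order (a step that is already met when the one before it is completed fails the run):
1. the cover is shut with the latch still unturned (value of joint cover below 0.06 rad and value of joint latch below 0.7 rad), for 0.2 s.
2. the screwdriver's blade has dropped into the slot, the latch not yet turned far (z of blade_tip in the frame of screw_top below -0.003 m and horizontal distance between blade_tip and screw_top below 0.008 m and angle between screwdriver's own z axis and vertical below 0.15 rad and value of joint latch below 0.9 rad), for 0.2 s.
3. with the blade in the slot, the latch is turned to its stop (z of blade_tip in the frame of screw_top below -0.003 m and horizontal distance between blade_tip and screw_top below 0.008 m and angle between screwdriver's own z axis and vertical below 0.15 rad and value of joint latch above 1.4 rad), for 0.2 s.
At the end, for the whole second after the job is handed in: The cover is shut (within 0.06 rad), the latch turned to at least 1.40 rad (stop at 1.57), the screwdriver stands upright (within 0.1 rad) and at rest in the hole it came from, its tip within 10 mm of where it was at the start (value of joint cover below 0.06 rad and value of joint latch above 1.4 rad and distance of blade_tip from where it was at the start of the episode below 0.01 m and angle between screwdriver's own z axis and vertical below 0.1 rad and linear speed of screwdriver below 0.02 m/s); the robot touches nothing.
It fails at once if the latch or its screw is pushed with the fingers (contact force between the fingers and latch above 1.5 N).
It fails at once if the nut driver is moved or tipped (over 20 mm or 0.3 rad) (distance of nutdriver from where it was at the start of the episode above 0.02 m or angle between nutdriver's own z axis and vertical above 0.3 rad).
It fails at once if the cuvette rack is moved or tipped (over 20 mm or 0.3 rad) (distance of cuvette_rack from where it was at the start of the episode above 0.02 m or angle between cuvette_rack's own z axis and vertical above 0.3 rad).
It fails at once if the beaker is moved or tipped (over 20 mm or 0.3 rad) (distance of beaker from where it was at the start of the episode above 0.02 m or angle between beaker's own z axis and vertical above 0.3 rad).
It fails at once if the bottle is moved or tipped (over 20 mm or 0.3 rad) (distance of bottle from where it was at the start of the episode above 0.02 m or angle between bottle's own z axis and vertical above 0.3 rad).
It also fails if it takes over 72 s, if anything falls off the work surface, if the arm or the gripper's body presses on something with over 40 N, if the wrist force passes 120 N, or if a joint passes its speed limit or range.

## Working session

There is one attempt and no reset: what is moved stays moved. The work goes in short steps, Python scripts to look and compute and a shell command to move; the robot and the scene stay as the last step left them, time stands still between calls to the robot, and variables do not carry over. Pictures are saved under pics/ and viewed, about 8 in all and at most 12, crops included, and the job is handed in when it is done.

```bash
mkdir -p pics; cat > h.py <<'E'
import numpy as np, cv2
from workcell import readout, viewer, order
from scipy.spatial.transform import Rotation as R
def snap(n,f):
    im=viewer.camera(n); c=viewer.calibration(n)
    cv2.imwrite(f'pics/{f}.png',im[:,:,::-1]); np.save(f'pics/{f}.npy',dict(c),allow_pickle=True)
    return im,c
def load(f): return cv2.imread(f'pics/{f}.png'), np.load(f'pics/{f}.npy',allow_pickle=True).item()
def ray(c,u,v):
    d=np.array([(u-c['cx'])/c['fx'],(v-c['cy'])/c['fy'],1.]); return np.array(c['eye']),np.array(c['rotation'])@d
def onz(c,u,v,z):
    e,d=ray(c,u,v); return e+d*(z-e[2])/d[2]
def proj(c,p):
    q=np.array(c['rotation']).T@(np.array(p)-c['eye']); return q[0]/q[2]*c['fx']+c['cx'],q[1]/q[2]*c['fy']+c['cy']
E
python3 - <<'E'
from h import *
ims=[]
for n in('scene','side'):
    im,c=snap(n,n+'0'); print(n,{k:np.round(v,3).tolist() for k,v in c.items()}); ims.append(im[:,:,::-1])
for n,i in zip('ab',ims): cv2.imwrite(f'pics/big_{n}.png',cv2.resize(i,(800,600),interpolation=cv2.INTER_CUBIC))
E
```

```text
scene {'fx': 411.667, 'fy': 411.667, 'cx': 259.373, 'cy': 192.864, 'eye': [0.97, 0.536, 1.226], 'rotation': [0.328, 0.906, -0.25, -0.09]}
side {'fx': 455.308, 'fy': 455.308, 'cx': 246.601, 'cy': 192.682, 'eye': [0.189, -1.197, 0.971], 'rotation': [0.878, -0.115, 0.071, -0.459]}
```

View pics/big_a.png

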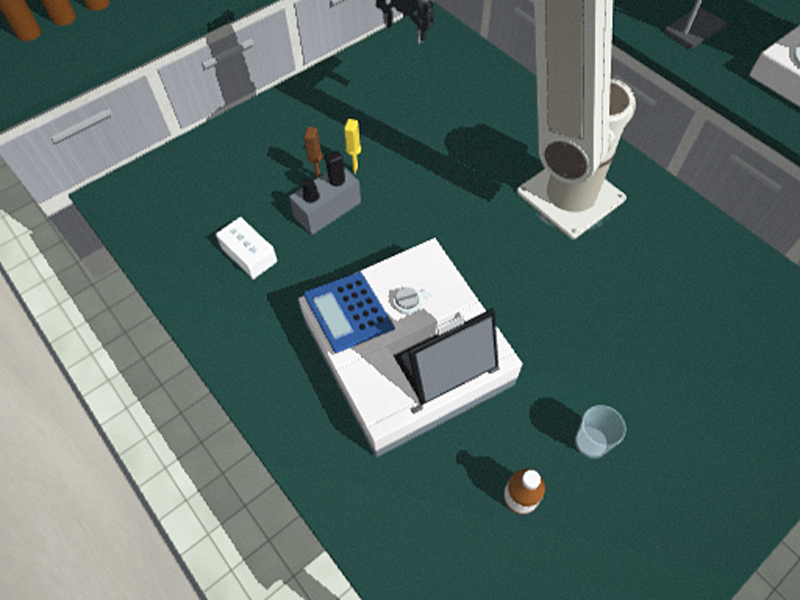

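View pics/big_b.png

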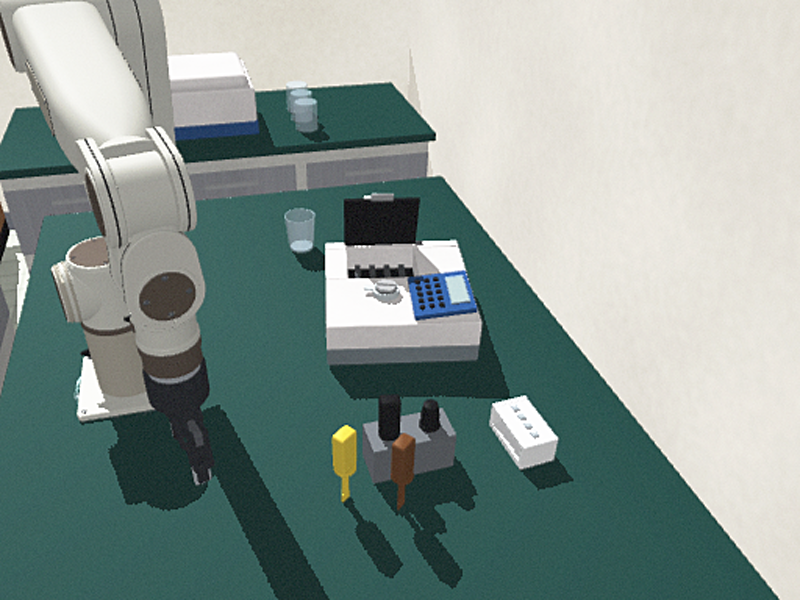

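The scene view shows the screw at about (406,298), the cover open with its hinge near (415,408)–(497,370), and the stand at (325,200). The side view shows the black screwdriver (taller, flat handle) at (390,415) in the left-hand hole. The nut driver is at (430,415), and the yellow and brown look-alikes stand in front of the stand.

```bash
sed -i "s/np.array(c\['rotation'\])/R.from_quat(c['rotation']).as_matrix()/g" h.py
python3 - <<'E'
from h import *
s,cs=load('scene0'); d,cd=load('side0'); k=0.64
P=lambda c,u,v,z:np.round(onz(c,u*k,v*k,z),4).tolist()
print('deck scene FR,RL,FL',[P(cs,u,v,.11) for u,v in((435,239),(375,441),(521,362))])
print('deck side FL,FR,RR,RL',[P(cd,u,v,.11) for u,v in((325,242),(328,349),(480,343),(461,241))])
print('screw',P(cs,406,297,.132),P(cd,386,287,.132))
print('handle top',P(cs,335,156,.160),P(cd,389,399,.160))
print('nut top',P(cs,310,181,.13),P(cd,430,404,.13))
print('stand top scene',[P(cs,u,v,.078) for u,v in((290,196),(308,213),(360,181))])
print('stand top side',[P(cd,u,v,.078) for u,v in((364,422),(372,453),(455,439))])
print('lookalike bottoms side',P(cd,345,500,0),P(cd,401,508,0),'scene',P(cs,355,172,0),P(cs,318,176,0))
c=np.hstack([cv2.resize(s[160:280,180:340],(480,360),interpolation=2),cv2.resize(d[240:330,200:320],(320,240),interpolation=2).repeat(1,0)[:240] if 0 else cv2.resize(d[240:330,200:320],(320,360),interpolation=2)])
cv2.imwrite('pics/crop1.png',c)
E
```

```text
deck scene FR,RL,FL [[0.3974, -0.0545, 0.11], [0.7736, 0.2128, 0.11], [0.4624, 0.2696, 0.11]]
deck side FL,FR,RR,RL [[0.4645, 0.2739, 0.11], [0.3872, -0.1323, 0.11], [0.6807, -0.1867, 0.11], [0.7863, 0.2011, 0.11]]
screw [0.5467, 0.0274, 0.132] [0.5452, 0.0179, 0.132]
handle top [0.4436, -0.3432, 0.16] [0.4471, -0.3501, 0.16]
nut top [0.5165, -0.3434, 0.13] [0.5217, -0.3484, 0.13]
stand top scene [[0.5567, -0.3777, 0.078], [0.5537, -0.3105, 0.078], [0.4053, -0.3101, 0.078]]
stand top side [[0.4141, -0.311, 0.078], [0.4091, -0.3858, 0.078], [0.5562, -0.3903, 0.078]]
lookalike bottoms side [0.3565, -0.4077, -0.0] [0.4442, -0.448, -0.0] scene [0.3584, -0.3992, 0.0] [0.4378, -0.4482, 0.0]
```

View pics/crop1.png

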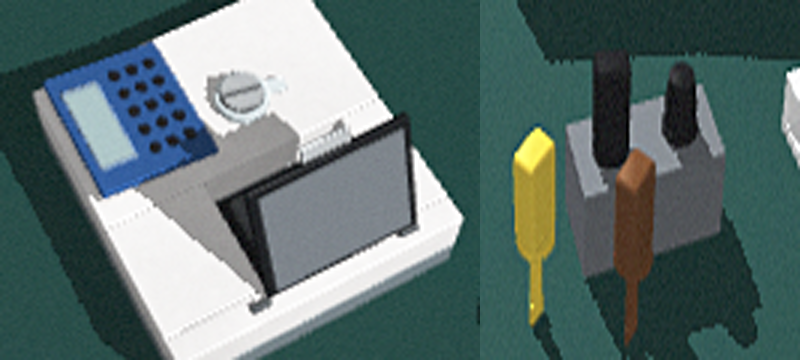

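```bash
python3 - <<'E'
from h import *
_,cs=load('scene0'); _,cd=load('side0'); k=0.64
o=readout.get_obs(); Rt=R.from_quat(o['tool_rot']).as_matrix(); print(o['clock'],np.round(o['eef_pos'],4)); print(np.round(Rt,3))
def tri(a,b):
    L=[ray(cs,*a),ray(cd,*b)];A=np.zeros((3,3));y=np.zeros(3)
    for e,d in L:
        d=d/np.linalg.norm(d);M=np.eye(3)-np.outer(d,d);A+=M;y+=M@e
    return np.linalg.solve(A,y)
O=np.array([.5865,.0736]);a=-.2;E=np.array([[np.cos(a),np.sin(a)],[-np.sin(a),np.cos(a)]])
ph=lambda p:np.round(np.r_[E@(p[:2]-O),p[2]],4)
for n,p in dict(corner=tri((495*k,313*k),(345*k,198*k)),h1=onz(cs,266.7,261,.112),h2=onz(cs,316,236.7,.112),tongue=onz(cs,180+282/3,160+84/3,.128)).items(): print(n,p,ph(p))
W=lambda x,y:O+E.T@np.array([x,y])
print('approach tgt',W(-.03,.17),'delta tool axes',Rt.T@(np.r_[W(-.03,.17),.34]-o['eef_pos']))
print('ey in tool',Rt.T@np.r_[E[1],0])
E
```

```text
0.1 [ 0.1283 -0.4827  0.2475]
[[ 0.966  0.257 -0.001]
 [ 0.257 -0.966  0.002]
 [-0.    -0.002 -1.   ]]
corner [0.49877735 0.20846588 0.25577054] [-0.1128  0.1147  0.2558]
h1 [0.67608685 0.213216   0.112     ] [0.0601 0.1546 0.112 ]
h2 [0.51463652 0.24863142 0.112     ] [-0.1052  0.1573  0.112 ]
tongue [0.50627223 0.04809965 0.128     ] [-0.0736 -0.0409  0.128 ]
approach tgt [0.59087179 0.2461714 ] delta tool axes [ 0.63429664 -0.58573934 -0.0913884 ]
ey in tool [ 0.44379008 -0.89612909  0.0017363 ]
```

```bash
python3 -m crank '0 0 -.035 0 0 0 1;0 0 -.035 0 0 0 1;0 0 -.03 0 0 0 1;.028 -.0265 0 0 0 0 1;.028 -.0265 0 0 0 0 1;.028 -.0265 0 0 0 0 1;.028 -.0265 0 0 0 0 1;.028 -.0265 0 0 0 0 1;.028 -.0265 0 0 0 0 1;.028 -.0265 0 0 0 0 1;.028 -.0265 0 0 0 0 1;.028 -.0265 0 0 0 0 1;.028 -.0265 0 0 0 0 1;.028 -.0265 0 0 0 0 1;.028 -.0265 0 0 0 0 1;.028 -.0265 0 0 0 0 1;.028 -.0265 0 0 0 0 1'
```

```text
clock: 1.52
eef_pos: [0.4196, -0.0082, 0.3487]
tool_rot: [0.993, 0.121, -0.002, -0.008]
ft_force: [1.1, -0.0, 0.4]
grip_width: 0.0003
```

```bash
python3 -m crank '.028 -.026 -.004 0 0 0 1;.028 -.026 -.004 0 0 0 1;.028 -.026 -.002 0 0 0 1;.028 -.026 0 0 0 0 1;.028 -.026 0 0 0 0 1;.028 -.026 0 0 0 0 1;.028 -.026 0 0 0 0 1;.028 -.026 0 0 0 0 1;.02 -.018 0 0 0 0 1;0 0 0 0 0 0 1'; python3 - <<'E'
from h import *
o=readout.get_obs();Rt=R.from_quat(o['tool_rot']).as_matrix()
O=np.array([.5865,.0736]);a=-.2;E=np.array([[np.cos(a),np.sin(a)],[-np.sin(a),np.cos(a)]])
print(E@(o['eef_pos'][:2]-O),o['joint_pos']); t=np.r_[O+E.T@[-.03,.175],.245];print(Rt.T@(t-o['eef_pos']),Rt.T@np.r_[E[1],0],Rt.T@[0,0,1])
E
```

```text
clock: 2.35
eef_pos: [0.6177, 0.2445, 0.3537]
tool_rot: [0.984, 0.174, -0.012, -0.029]
ft_force: [-0.1, -0.3, -0.7]
grip_width: 0.0
[-0.00336157  0.17368013] [0.3502034  0.63258571 0.87690712 1.82905062 0.06187825 3.14060404]
[-0.02049254 -0.00830612  0.10969288] [ 0.52365116 -0.85072     0.04544171] [-0.0138713  -0.06184651 -0.99798928]
```

```bash
cat >> h.py <<'E'
O=np.array([.5865,.0736]);a=-.2;E=np.array([[np.cos(a),np.sin(a)],[-np.sin(a),np.cos(a)]])
def st(tgt=None,yaw=None):
    """state; shift to world tgt in tool axes; rotvec to level + yaw"""
    o=readout.get_obs();Rm=R.from_quat(o['tool_rot']);Rt=Rm.as_matrix();p=np.array(o['eef_pos'])
    y0=np.arctan2(Rt[1,0],Rt[0,0])
    print('t',round(o['clock'],2),'p',p.round(4),'photom',(E@(p[:2]-O)).round(4),'yaw',y0.round(3),'q6',round(o['joint_pos'][5],3),'F',np.round(o['ft_force'],1),'M',np.round(o['ft_torque'],2),'w',round(o['grip_width'],4))
    y=y0 if yaw is None else yaw
    D=R.from_matrix([[np.cos(y),np.sin(y),0],[np.sin(y),-np.cos(y),0],[0,0,-1]])
    rv=(Rm.inv()*D).as_rotvec();print('rotvec',rv.round(4))
    if tgt is not None: print('shift(now)',(Rt.T@(np.array(tgt)-p)).round(4),'shift(level)',(D.as_matrix().T@(np.array(tgt)-p)).round(4))
def W(x,y,z): return np.r_[O+E.T@[x,y],z]
E
python3 -m crank '0 0 0 0 0 -.12 1;0 0 0 0 0 -.12 1;0 0 0 0 0 -.12 1;0 0 0 0 0 -.12 1;0 0 0 0 0 -.12 1;0 0 0 0 0 -.12 1;0 0 0 0 0 -.12 1;0 0 0 0 0 -.12 1;0 0 0 0 0 -.12 1;0 0 0 0 0 -.12 1;0 0 0 0 0 -.12 1;0 0 0 0 0 -.12 1'; python3 -c "
from h import *
st(W(-.03,.175,.245),1.371)"
```

```text
clock: 3.35
eef_pos: [0.6132, 0.2397, 0.344]
tool_rot: [0.602, 0.798, 0.001, -0.034]
ft_force: [0.2, 0.1, -0.2]
grip_width: -0.0001
t 3.35 p [0.6132 0.2397 0.344 ] photom [-0.0068  0.1681] yaw 1.849 q6 1.638 F [ 0.2  0.1 -0.2] M [-0.05 -0.07 -0.04] w -0.0001
rotvec [-0.0527 -0.0452  0.4785]
shift(now) [ 0.0112 -0.0134  0.1004] shift(level) [ 0.0069 -0.0232  0.099 ]
```

```bash
python3 -m crank '0 0 0 -.013 -.011 .12 1;0 0 0 -.013 -.011 .12 1;0 0 0 -.013 -.011 .12 1;0 0 0 -.013 -.011 .12 1;.007 -.022 0 0 0 0 1;0 0 .035 0 0 0 1;0 0 .035 0 0 0 1;0 0 .03 0 0 0 1;0 0 0 0 0 0 1'; python3 -c "
from h import *
st(W(-.03,.175,.245),1.371)"
```

```text
clock: 4.1
eef_pos: [0.5873, 0.2444, 0.2411]
tool_rot: [0.78, 0.626, -0.001, 0.001]
ft_force: [-1.2, -0.3, -1.9]
grip_width: -0.0002
t 4.1 p [0.5873 0.2444 0.2411] photom [-0.0332  0.1675] yaw 1.353 q6 2.184 F [-1.2 -0.3 -1.9] M [-0.    0.04  0.03] w -0.0002
rotvec [ 0.0003  0.0035 -0.018 ]
shift(now) [ 0.0075  0.003  -0.0039] shift(level) [ 0.0075  0.0032 -0.0039]
```

```bash
python3 -m crank '-.02 0 0 0 0 0 1;-.02 0 0 0 0 0 1;-.02 0 0 0 0 0 1;-.015 0 .005 0 0 0 1;-.015 0 .01 0 0 0 1;-.015 0 .015 0 0 0 1;-.01 0 .015 0 0 0 1;-.01 0 .02 0 0 0 1;-.008 0 .02 0 0 0 1'; python3 -c "
from h import *
st(W(-.03,.03,.15),1.371)"
```

```text
clock: 4.85
eef_pos: [0.561, 0.112, 0.1711]
tool_rot: [0.779, 0.627, 0.009, 0.003]
ft_force: [-0.2, 0.8, -0.0]
grip_width: 0.0001
t 4.85 p [0.561  0.112  0.1711] photom [-0.0326  0.0326] yaw 1.355 q6 1.982 F [-0.2  0.8 -0. ] M [0.13 0.05 0.  ] w 0.0001
rotvec [ 0.016  -0.0097 -0.016 ]
shift(now) [-0.0027  0.0023  0.0211] shift(level) [-0.0026  0.0026  0.0211]
```

```bash
python3 -m crank '0 0 .012 0 0 0 1;0 0 .01 0 0 0 1;0 0 .006 0 0 0 1;0 0 .005 0 0 0 1;0 0 .004 0 0 0 1'; python3 -c "
from h import *
st()"
```

```text
clock: 5.27
eef_pos: [0.562, 0.1086, 0.1396]
tool_rot: [0.781, 0.625, 0.01, 0.005]
ft_force: [-13.6, -2.9, 36.0]
grip_width: 0.0
t 5.27 p [0.562  0.1086 0.1396] photom [-0.031   0.0294] yaw 1.35 q6 1.982 F [-13.6  -2.9  36. ] M [-0.74  3.09  0.  ] w 0.0
rotvec [ 0.0196 -0.0097 -0.0001]
```

```bash
python3 -m crank '0 0 -.02 0 0 0 1;0 0 -.035 0 0 0 1;0 0 -.035 0 0 0 1;0 0 -.035 0 0 0 1;-.03 0 -.035 0 0 0 1;-.03 0 -.02 .015 -.01 0 1;-.03 0 0 0 0 0 1;0 0 0 0 0 0 1' && python3 - <<'E'
from h import *
st(W(-.03,-.055,.3))
im,c=snap('wrist','w1'); cv2.imwrite('pics/w1b.png',cv2.resize(im[:,:,::-1],(800,600)))
print(proj(c,W(-.03,-.055,.132)),proj(c,W(-.03,.07,.124)))
E
```

```text
clock: 5.93
eef_pos: [0.5407, 0.0248, 0.3307]
tool_rot: [0.778, 0.629, 0.005, 0.005]
ft_force: [1.0, -0.4, -0.9]
grip_width: -0.0003
t 5.93 p [0.5407 0.0248 0.3307] photom [-0.0352 -0.0569] yaw 1.36 q6 1.829 F [ 1.  -0.4 -0.9] M [ 0.02 -0.04  0.01] w -0.0003
rotvec [ 0.0149 -0.0015 -0.    ]
shift(now) [0.0019 0.0047 0.0308] shift(level) [0.002  0.0052 0.0307]
(np.float64(253.7903417781686), np.float64(179.72346809486592)) (np.float64(252.6036607212828), np.float64(69.26016168987482))
```

View pics/w1b.png

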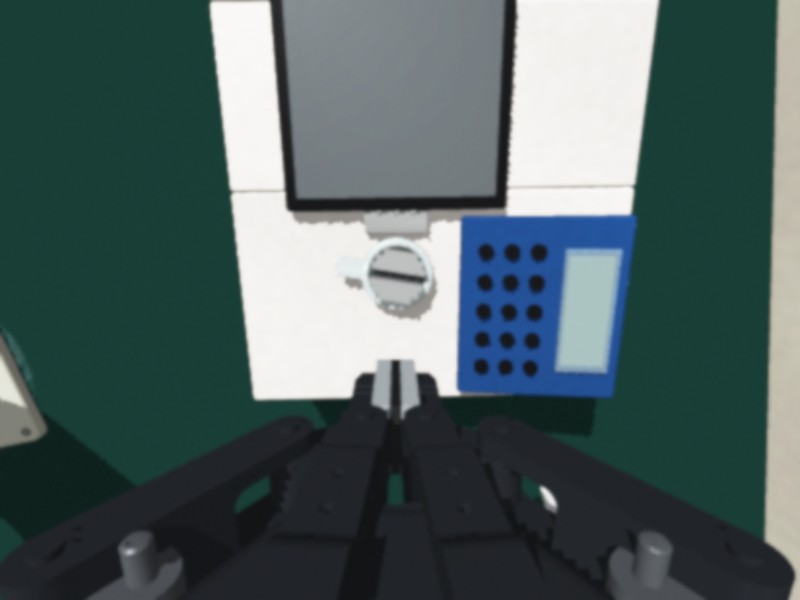

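The wrist view shows the cover flat. The screw is at about (397,276) with its slot running from (370,272) to (427,280), and the tongue is near (350,267).

```bash
python3 - <<'E'
from h import *
im,c=load('w1'); g=cv2.cvtColor(im,6)
x0,y0=225,145; s=g[y0:y0+65,x0:x0+62]
m=((s<110)).astype(np.uint8); n,l,stt,ce=cv2.connectedComponentsWithStats(m)
for i in range(1,n):
    if stt[i,4]<15: continue
    p=np.argwhere(l==i)[:,::-1]+[x0,y0]; q=p.mean(0)
    w=np.array([onz(c,*t,.132)[:2] for t in p]); u,sv,vt=np.linalg.svd(w-w.mean(0),full_matrices=False)
    print(q.round(1),stt[i,4],w.mean(0).round(4),'ang',np.arctan2(vt[0,1],vt[0,0]).round(3),np.ptp((w-w.mean(0))@vt[0]).round(4))
cir=cv2.HoughCircles(cv2.resize(s,None,fx=4,fy=4,interpolation=2),cv2.HOUGH_GRADIENT,1,20,param1=100,param2=20,minRadius=60,maxRadius=110)
if cir is not None:
    for u,v,r in cir[0][:3]: print('circ',u/4+x0,v/4+y0,r/4,onz(c,u/4+x0,v/4+y0,.132).round(4))
p=W(-.03,-.055,.132);print('predicted',p,'latch0 slot ang', np.pi-.2)
st([.4445,-.346,.34],1.5708)
E
```

```text
[253.9 176.5] 141 [0.5472 0.0296] ang -0.365 0.042
circ 253.375 175.375 18.0 [0.5468 0.031  0.132 ]
circ 254.875 182.625 24.4 [0.5467 0.0218 0.132 ]
circ 258.375 178.125 24.875 [0.552  0.0264 0.132 ]
predicted [0.54617119 0.02565642 0.132     ] latch0 slot ang 2.941592653589793
t 5.98 p [0.5415 0.0267 0.3311] photom [-0.0348 -0.0549] yaw 1.361 q6 1.83 F [-0.3  0.6  1.3] M [0.03 0.02 0.  ] w 0.0001
rotvec [ 0.0166 -0.0022 -0.2102]
shift(now) [-0.3847 -0.0169 -0.0107] shift(level) [-0.3727 -0.097  -0.0089]
```

```bash
python3 -m crank '-.037 -.004 0 0 0 -.1 -1;-.037 -.006 0 0 0 -.1 -1;-.037 -.009 0 .015 0 0 -1;-.037 -.009 0 0 0 0 -1;-.037 -.009 0 0 0 0 -1;-.037 -.009 0 0 0 0 -1;-.037 -.009 0 0 0 0 -1;-.037 -.009 0 0 0 0 -1;-.037 -.009 0 0 0 0 -1;-.037 -.009 0 0 0 0 -1;-.037 -.009 0 0 0 0 -1;-.037 -.009 0 0 0 0 -1;-.03 0 0 0 0 0 -1;0 0 0 0 0 0 -1' && python3 - <<'E'
from h import *
st([.4445,-.346,.34],1.5708)
im,c=snap('wrist','w2'); cv2.imwrite('pics/w2b.png',cv2.resize(im[:,:,::-1],(800,600)))
print(proj(c,[.4445,-.346,.16]))
E
```

```text
clock: 7.15
eef_pos: [0.4404, -0.453, 0.3231]
tool_rot: [0.698, 0.716, 0.006, -0.001]
ft_force: [-0.2, 0.6, -0.5]
grip_width: 0.0852
t 7.15 p [ 0.4404 -0.453   0.3231] photom [-0.0386 -0.5451] yaw 1.595 q6 0.741 F [-0.2  0.6 -0.5] M [ 0.05  0.1  -0.01] w 0.0852
rotvec [ 0.0071 -0.0101  0.0243]
shift(now) [ 0.107   0.0068 -0.0157] shift(level) [ 0.107   0.0041 -0.0169]
(np.float64(258.0152418514186), np.float64(84.48601820296022))
```

View pics/w2b.png

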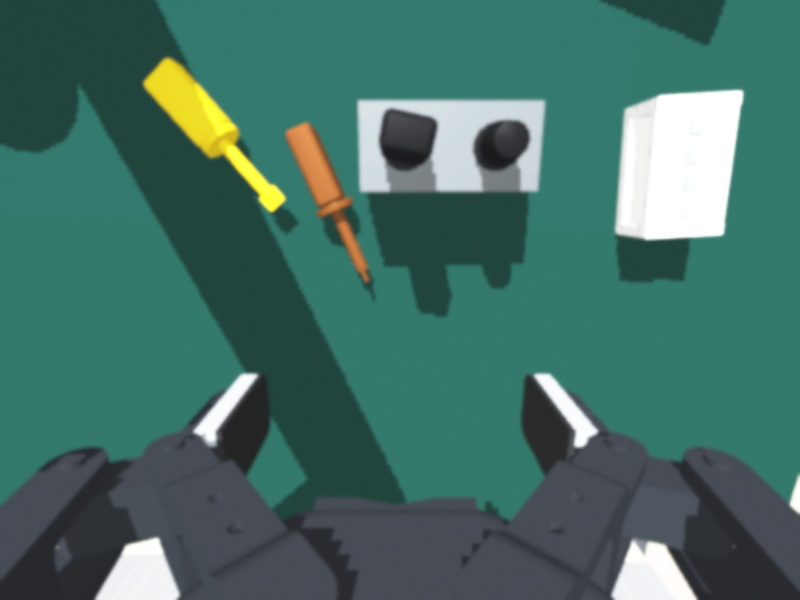

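The wrist view shows the stand with the square screwdriver handle at (408,135) and the nut driver at (503,142). The yellow tip is at (272,200) and the brown tip at (368,280). That puts brown somewhere other than my earlier estimate, so I'll triangulate it.

```bash
cat >> h.py <<'E'
def tri(*L):
    A=np.zeros((3,3));y=np.zeros(3)
    for e,d in L:
        d=d/np.linalg.norm(d);M=np.eye(3)-np.outer(d,d);A+=M;y+=M@e
    x=np.linalg.solve(A,y); return x.round(4),[float(np.linalg.norm(np.cross(x-e,d/np.linalg.norm(d))).round(4)) for e,d in L]
E
python3 - <<'E'
from h import *
s,cs=load('scene0'); d,cd=load('side0'); w,cw=load('w2'); k=.64
r=lambda c,u,v:ray(c,u*k,v*k)
print('brown tip',tri(r(cw,368,280),r(cd,400,509)),'top',tri(r(cw,298,129),r(cd,404,436),r(cs,312,129)))
print('yellow tip',tri(r(cw,272,202),r(cd,345,500)),'top',tri(r(cw,160,72),r(cd,345,429),r(cs,352,121)))
g=cv2.cvtColor(w,6); x0,y0=232,60; cr=g[y0:y0+66,x0:x0+55]
m=(cr<60).astype(np.uint8); n,l,S,ce=cv2.connectedComponentsWithStats(m); i=1+S[1:,4].argmax(); print(S[i])
big=cv2.resize(w[55:130,225:350],(800,480),interpolation=cv2.INTER_CUBIC); big=cv2.convertScaleAbs(big,alpha=2.5,beta=10); cv2.imwrite('pics/w2c.png',big)
for z in(.078,): print('stand',[onz(cw,u*k,v*k,z).round(4).tolist() for u,v in((357,100),(545,99),(539,192),(361,192))])
E
```

```text
brown tip (array([ 0.4252, -0.4705,  0.0307]), [0.0092, 0.0092]) top (array([ 0.4267, -0.4016,  0.1781]), [0.0679, 0.0449, 0.0289])
yellow tip (array([ 0.3377, -0.4037,  0.0114]), [0.0205, 0.0205]) top (array([ 0.3478, -0.3695,  0.1849]), [0.0565, 0.0413, 0.0205])
[ 12  18  35  30 564]
stand [[0.4087, -0.3119, 0.078], [0.5596, -0.3071, 0.078], [0.5629, -0.3791, 0.078], [0.4122, -0.383, 0.078]]
```

View pics/w2c.png

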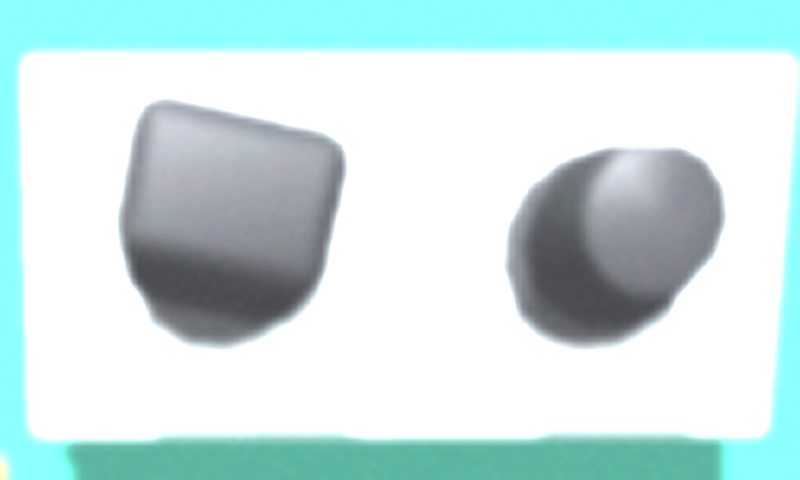

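```bash
python3 - <<'E'
from h import *
for n in('side','scene','wrist'):
    im,c=snap(n,n+'1')
    for f in ([n+'0'] if n!='wrist' else [])+[n+'1']:
        b=load(f)[0]; h=cv2.cvtColor(b,cv2.COLOR_BGR2HSV); 
        for nm,lo,hi in(('yel',(22,150,100),(32,255,255)),('bro',(5,120,50),(15,255,255))):
            m=cv2.inRange(h,lo,hi);k,l,S,ce=cv2.connectedComponentsWithStats(m)
            print(f,nm,[S[i].tolist() for i in range(1,k) if S[i,4]>60])
c=load('wrist1')[1]; k=.64
for n,t,hd in(('bro',(368,280),(298,129)),('yel',(272,202),(160,72))): print(n,[onz(c,t[0]*k,t[1]*k,z)[:2].round(3) for z in(0,.02)],[onz(c,hd[0]*k,hd[1]*k,z)[:2].round(3) for z in(0.013,.03,.157)])
st()
E
```

```text
side0 yel [[213, 272, 15, 49, 473]]
side0 bro [[250, 277, 16, 49, 458]]
side1 yel [[161, 287, 47, 27, 478]]
side1 bro [[229, 132, 14, 13, 153], [210, 289, 39, 43, 448]]
scene0 yel [[221, 76, 10, 35, 222]]
scene0 bro [[0, 0, 26, 26, 432], [27, 0, 22, 16, 247], [54, 0, 16, 6, 79], [195, 82, 12, 31, 205], [326, 301, 23, 23, 296]]
scene1 yel [[234, 100, 40, 13, 291]]
scene1 bro [[0, 0, 26, 26, 428], [27, 0, 22, 16, 250], [54, 0, 16, 6, 78], [222, 105, 20, 15, 157], [326, 300, 23, 24, 296]]
wrist1 yel [[93, 41, 89, 98, 2300]]
wrist1 bro [[183, 83, 52, 100, 1383]]
bro [array([ 0.416, -0.471]), array([ 0.417, -0.467])] [array([ 0.348, -0.323]), array([ 0.351, -0.325]), array([ 0.377, -0.342])]
yel [array([ 0.316, -0.392]), array([ 0.322, -0.391])] [array([ 0.221, -0.278]), array([ 0.23 , -0.282]), array([ 0.293, -0.312])]
t 7.35 p [ 0.4415 -0.4472  0.3259] photom [-0.0386 -0.5392] yaw 1.601 q6 0.743 F [-0.   0.5 -0.7] M [ 0.02 -0.03 -0.06] w 0.0854
rotvec [ 0.009  -0.0106 -0.    ]
```

```bash
python3 - <<'E'
from h import *
_,c=load('w2'); f=lambda u,v,z:onz(c,225+u/6.4,55+v/6.4,z)
A,B,C,D=[f(u,v,.160) for u,v in((148,98),(347,142),(318,282),(128,243))]
print((A+B+C+D)/4,np.linalg.norm(B-A),np.linalg.norm(C-B),np.linalg.norm(C-D))
print([np.arctan2((q-p)[1],(q-p)[0]).round(3) for p,q in((A,B),(D,C))],[np.arctan2((q-p)[1],(q-p)[0]).round(3)+0 for p,q in((D,A),(C,B))])
S=np.array([[0.4087,-0.3119],[0.5596,-0.3071],[0.5629,-0.3791],[0.4122,-0.383]]);print(S.mean(0),'hole',S.mean(0)+[-.0375,-.001])
st([.4445,-.346,.3],np.pi-.22)
st([.4445,-.346,.3],-.22)
E
```

```text
[ 0.44826845 -0.34637891  0.16      ] 0.03132957501270994 0.02081668934025662 0.030414961886402563
[np.float64(-0.174), np.float64(-0.165)] [np.float64(1.443), np.float64(1.4)]
[ 0.48585  -0.345275] hole [ 0.44835  -0.346275]
t 7.35 p [ 0.4415 -0.4472  0.3259] photom [-0.0386 -0.5392] yaw 1.601 q6 0.743 F [-0.   0.5 -0.7] M [ 0.02 -0.03 -0.06] w 0.0854
rotvec [ 0.0147 -0.003  -1.3207]
shift(now) [0.1008 0.0058 0.027 ] shift(level) [0.0192 0.0994 0.0259]
t 7.35 p [ 0.4415 -0.4472  0.3259] photom [-0.0386 -0.5392] yaw 1.601 q6 0.743 F [-0.   0.5 -0.7] M [ 0.02 -0.03 -0.06] w 0.0854
rotvec [-0.0033 -0.0157  1.8209]
shift(now) [0.1008 0.0058 0.027 ] shift(level) [-0.0192 -0.0994  0.0259]
```

```bash
python3 -m crank '0 0 0 0 0 -.12 -1;0 0 0 0 0 -.12 -1;0 0 0 0 0 -.12 -1;0 0 0 0 0 -.12 -1;0 0 0 0 0 -.12 -1;0 0 0 0 0 -.12 -1;0 0 0 0 0 -.12 -1;0 0 0 0 0 -.12 -1;0 0 0 0 0 -.12 -1;0 0 0 0 0 -.12 -1;0 0 0 0 0 -.12 -1;0 0 0 0 0 -.03 -1;0 0 0 0 0 0 -1' && python3 -c "
from h import *
st([.447,-.3465,.25],2.97)"
```

```text
clock: 8.43
eef_pos: [0.4541, -0.4181, 0.3394]
tool_rot: [0.06, 0.998, 0.004, 0.01]
ft_force: [0.2, 0.8, -0.4]
grip_width: 0.0858
t 8.43 p [ 0.4541 -0.4181  0.3394] photom [-0.0321 -0.5082] yaw 3.021 q6 -0.632 F [ 0.2  0.8 -0.4] M [-0.04 -0.02  0.  ] w 0.0858
rotvec [0.0096 0.0197 0.0506]
shift(now) [0.0175 0.0694 0.0897] shift(level) [0.0192 0.0694 0.0894]
```

```bash
python3 -m crank '.009 .034 0 .01 .02 .05 -1;.009 .034 0 0 0 0 -1;0 0 .03 0 0 0 -1;0 0 .03 0 0 0 -1;0 0 .03 0 0 0 -1;0 0 0 0 0 0 -1' && python3 -c "
from h import *
st([.447,-.3465,.115],2.97)
im,c=snap('wrist','w3'); cv2.imwrite('pics/w3b.png',cv2.resize(im[:,:,::-1],(640,480)))
print(proj(c,[.447,-.3465,.16]))"
```

```text
clock: 8.93
eef_pos: [0.4498, -0.3364, 0.2521]
tool_rot: [0.083, 0.997, -0.003, 0.005]
ft_force: [-2.2, 0.8, -1.6]
grip_width: 0.0855
t 8.93 p [ 0.4498 -0.3364  0.2521] photom [-0.0525 -0.429 ] yaw 2.975 q6 -0.476 F [-2.2  0.8 -1.6] M [ 0.09  0.11 -0.01] w 0.0855
rotvec [-0.0042  0.0096  0.0047]
shift(now) [ 0.0024 -0.0099  0.1371] shift(level) [ 0.001  -0.0105  0.1371]
(np.float64(242.79612349978186), np.float64(199.8845762670939))
```

View pics/w3b.png

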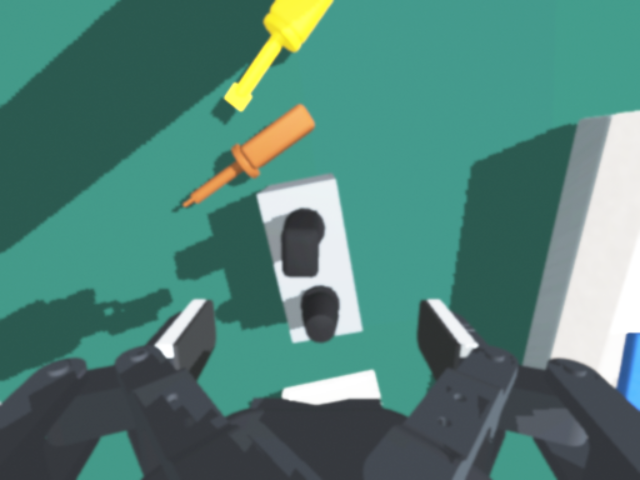

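The wrist view shows the handle top centred at about (300,253) in the 640-wide picture. It is aligned with the tool's x axis to within about 0.02 rad.

```bash
python3 - <<'E'
from h import *
im,c=load('w3'); g=cv2.cvtColor(im,6)
m=cv2.inRange(g[160:230,215:262],0,75); k,l,S,ce=cv2.connectedComponentsWithStats(m); print(S[1:].tolist())
p=onz(c,240,202.5,.16);print(p,onz(c,227,220,.16),onz(c,253,220,.16)); 
st([.447,-.3465,.115],2.97); st([p[0],p[1],.115],2.97)
E
```

```text
[[10, 8, 34, 52, 1405], [0, 48, 6, 22, 63]]
[ 0.4488967  -0.34925487  0.16      ] [ 0.46268833 -0.36322326  0.16      ] [ 0.46637757 -0.34099027  0.16      ]
t 8.98 p [ 0.4511 -0.3372  0.2557] photom [-0.0511 -0.4296] yaw 2.975 q6 -0.476 F [-0.5  0.9  0.5] M [ 0.04  0.08 -0.02] w 0.0853
rotvec [-0.0062  0.0141  0.0049]
shift(now) [ 0.0045 -0.0089  0.1407] shift(level) [ 0.0024 -0.0098  0.1407]
t 8.98 p [ 0.4511 -0.3372  0.2557] photom [-0.0511 -0.4296] yaw 2.975 q6 -0.476 F [-0.5  0.9  0.5] M [ 0.04  0.08 -0.02] w 0.0853
rotvec [-0.0062  0.0141  0.0049]
shift(now) [ 0.0021 -0.0113  0.1408] shift(level) [ 1.000e-04 -1.220e-02  1.407e-01]
```

```bash
python3 -m crank '.001 -.011 0 -.006 .014 0 -1;0 0 .03 0 0 0 -1;0 0 .03 0 0 0 -1;0 0 .03 0 0 0 -1;0 0 .03 0 0 0 -1;0 0 .01 0 0 0 -1;0 0 0 0 0 0 -1' && python3 -c "
from h import *
st([.448,-.348,.116],2.97)"
```

```text
clock: 9.57
eef_pos: [0.4608, -0.3527, 0.1432]
tool_rot: [0.082, 0.996, -0.009, 0.014]
ft_force: [0.4, 0.0, 0.2]
grip_width: 0.0854
t 9.57 p [ 0.4608 -0.3527  0.1432] photom [-0.0385 -0.4428] yaw 2.977 q6 -0.489 F [0.4 0.  0.2] M [-0.03 -0.01  0.03] w 0.0854
rotvec [-0.0153  0.0298  0.0069]
shift(now) [0.0142 0.003  0.0267] shift(level) [0.0134 0.0025 0.0272]
```

```bash
python3 -m crank '.014 .003 .003 -.015 .03 0 -1;.002 0 .012 0 0 0 -1;0 0 .012 0 0 0 -1;0 0 0 0 0 0 -1' && python3 -c "
from h import *
st([.448,-.348,.116],2.97)"
```

```text
clock: 9.9
eef_pos: [0.4512, -0.3505, 0.1254]
tool_rot: [0.082, 0.997, -0.004, 0.006]
ft_force: [-0.6, 0.5, 0.3]
grip_width: 0.0854
t 9.9 p [ 0.4512 -0.3505  0.1254] photom [-0.0484 -0.4425] yaw 2.977 q6 -0.496 F [-0.6  0.5  0.3] M [ 0.02  0.03 -0.01] w 0.0854
rotvec [-0.0068  0.0119  0.0073]
shift(now) [0.0036 0.002  0.0093] shift(level) [0.0035 0.0019 0.0094]
```

```bash
python3 -m crank '.004 .002 .005 -.008 .014 0 -1;.001 0 .007 0 0 0 -1;0 0 0 0 0 0 -1' && python3 -c "
from h import *
st([.448,-.348,.116],2.97)" && python3 -m crank '0 0 0 0 0 0 1;0 0 0 0 0 0 1;0 0 0 0 0 0 1;0 0 0 0 0 0 1;0 0 0 0 0 0 1;0 0 0 0 0 0 1;0 0 0 0 0 0 1'&& python3 -c "
from h import *
st([.448,-.348,.116],2.97)"
```

```text
clock: 10.15
eef_pos: [0.449, -0.3492, 0.1169]
tool_rot: [0.082, 0.997, -0.001, 0.002]
ft_force: [0.6, 0.6, -0.6]
grip_width: 0.0851
t 10.15 p [ 0.449  -0.3492  0.1169] photom [-0.0507 -0.4417] yaw 2.977 q6 -0.497 F [ 0.6  0.6 -0.6] M [-0.01  0.01  0.03] w 0.0851
rotvec [-0.0017  0.0034  0.0075]
shift(now) [0.0012 0.001  0.0009] shift(level) [0.0012 0.001  0.0009]
clock: 10.73
eef_pos: [0.4499, -0.3496, 0.1183]
tool_rot: [0.082, 0.997, -0.001, 0.003]
ft_force: [-0.4, -0.3, -1.3]
grip_width: 0.0254
t 10.73 p [ 0.4499 -0.3496  0.1183] photom [-0.0498 -0.4419] yaw 2.978 q6 -0.497 F [-0.4 -0.3 -1.3] M [-0.02 -0.12  0.02] w 0.0254
rotvec [-0.0024  0.0053  0.0075]
shift(now) [0.0021 0.0013 0.0023] shift(level) [0.0021 0.0013 0.0023]
```

```bash
python3 -m crank '0 0 -.03 0 0 0 1;0 0 -.03 0 0 0 1;0 0 -.03 0 0 0 1;0 0 -.03 0 0 0 1;0 0 -.035 0 0 0 1;0 0 -.035 0 0 0 1;0 0 -.015 0 0 0 1;0 0 0 0 0 0 1' && python3 - <<'E'
from h import *
st([.547,.0285,.33],2.777)
im,c=snap('side','side2');snap('scene','scene2')
p=np.array(readout.get_obs()['eef_pos']); print(proj(c,p-[0,0,.115]),proj(load('scene2')[1],p-[0,0,.115]))
E
```

```text
clock: 11.4
eef_pos: [0.4471, -0.3467, 0.3261]
tool_rot: [0.082, 0.997, 0.003, -0.002]
ft_force: [0.1, 0.0, -0.8]
grip_width: 0.0253
t 11.4 p [ 0.4471 -0.3467  0.3261] photom [-0.0531 -0.4396] yaw 2.978 q6 -0.498 F [ 0.1  0.  -0.8] M [-0.03 -0.04  0.03] w 0.0253
rotvec [ 0.0053 -0.0053  0.2011]
shift(now) [-0.0374  0.3865 -0.0018] shift(level) [ 0.0405  0.3862 -0.0039]
(np.float64(248.69155313261538), np.float64(240.5387482755258)) (np.float64(211.88566271750216), np.float64(89.80205496479739))
```

```bash
python3 -m crank '0 .036 0 .005 -.005 .05 1;0 .037 0 0 0 .05 1;.001 .037 0 0 0 .05 1;.002 .037 0 0 0 .05 1;.004 .037 0 0 0 0 1;.004 .037 0 0 0 0 1;.004 .037 0 0 0 0 1;.004 .037 0 0 0 0 1;.004 .037 0 0 0 0 1;.004 .037 0 0 0 0 1;0 .01 0 0 0 0 1;0 0 0 0 0 0 1' && python3 -c "
from h import *
st([.547,.0285,.265],2.777)"
```

```text
clock: 12.5
eef_pos: [0.5331, 0.0375, 0.2882]
tool_rot: [0.19, 0.981, 0.001, -0.03]
ft_force: [0.1, -0.8, -0.4]
grip_width: 0.0251
t 12.5 p [0.5331 0.0375 0.2882] photom [-0.0452 -0.046 ] yaw 2.759 q6 0.443 F [ 0.1 -0.8 -0.4] M [-0.08 -0.05 -0.01] w 0.0251
rotvec [-0.0081 -0.0589 -0.018 ]
shift(now) [-0.0176 -0.0029  0.0222] shift(level) [-0.0162 -0.0034  0.0232]
```

```bash
python3 -m crank '-.016 -.003 0 -.008 -.059 -.018 1;0 0 0 0 0 0 1' && python3 -c "
from h import *
st([.547,.0285,.265],2.777)" && python3 -m crank '0 0 0 0 -.003 0 1;0 0 0 0 0 0 1' && python3 - <<'E'
from h import *
st([.547,.0285,.26],2.777)
p=np.array(readout.get_obs()['eef_pos'])
out=[]
for n in('wrist','side','scene'):
    im,c=snap(n,n+'3'); t=proj(c,p-[0,0,.115]); s=proj(c,[.547,.0285,.132]); print(n,np.round(t,1),np.round(s,1))
    u,v=[int(x) for x in s]; u=min(max(u,70),440); v=min(max(v,70),313); out.append(cv2.resize(im[v-70:v+60,u-43:u+43,::-1],(266,400),interpolation=2))
cv2.imwrite('pics/m3.png',np.hstack(out))
E
```

```text
clock: 12.67
eef_pos: [0.5452, 0.0289, 0.2823]
tool_rot: [0.18, 0.984, -0.002, -0.003]
ft_force: [-0.0, -0.7, -1.3]
grip_width: 0.0252
t 12.67 p [0.5452 0.0289 0.2823] photom [-0.0316 -0.0521] yaw 2.781 q6 0.415 F [-0.  -0.7 -1.3] M [-0.01  0.05  0.  ] w 0.0252
rotvec [-0.0046 -0.0061  0.0036]
shift(now) [-0.0019  0.0004  0.0173] shift(level) [-0.0018  0.0003  0.0173]
clock: 12.83
eef_pos: [0.5426, 0.0269, 0.2797]
tool_rot: [0.181, 0.983, -0.003, -0.006]
ft_force: [-0.1, -0.0, -0.8]
grip_width: 0.0257
t 12.83 p [0.5426 0.0269 0.2797] photom [-0.0338 -0.0545] yaw 2.777 q6 0.415 F [-0.1 -0.  -0.8] M [ 0.01  0.07 -0.02] w 0.0257
rotvec [-0.0075 -0.0102  0.0002]
shift(now) [-0.0038  0.0032  0.0197] shift(level) [-0.0036  0.003   0.0197]
wrist [254.7 199.3] [257.6 194.3]
side [245.7 174.1] [246.7 181.9]
scene [260.8 183.7] [260.  190.4]
```

View pics/m3.png

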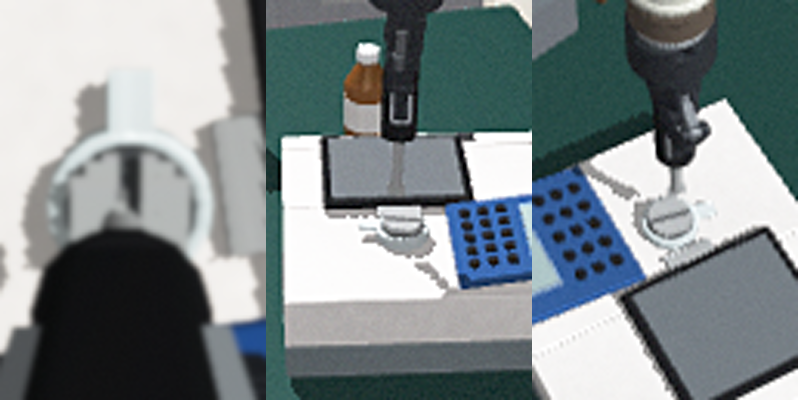

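The mosaic shows the blade about 3 mm left of the slot in the wrist view, at the same angle as the slot. The side and scene views agree with the computed shift.

```bash
python3 -m crank '-.005 .003 0 -.007 -.01 0 1;0 0 .01 0 0 0 1;0 0 .01 0 0 0 1;0 0 0 0 0 0 1' && python3 -c "
from h import *
st([.548,.0285,.245],2.777)"
```

```text
clock: 13.32
eef_pos: [0.5504, 0.027, 0.2602]
tool_rot: [0.182, 0.983, 0.001, 0.003]
ft_force: [-0.1, -0.1, -1.4]
grip_width: 0.0251
t 13.32 p [0.5504 0.027  0.2602] photom [-0.0261 -0.0528] yaw 2.775 q6 0.416 F [-0.1 -0.1 -1.4] M [-0.   -0.01  0.05] w 0.0251
rotvec [ 0.0025  0.005  -0.0022]
shift(now) [0.0029 0.0005 0.0152] shift(level) [0.0028 0.0005 0.0152]
```

```bash
python3 -m crank '.003 .0005 .004 .002 .005 0 1;0 0 .006 0 0 0 1;0 0 .005 0 0 0 1;0 0 0 0 0 0 1' && python3 -c "
from h import *
st([.547,.0285,.242],2.777)"; python3 -m crank '0 0 .004 0 0 0 1;0 0 .003 0 0 0 1;0 0 0 0 0 0 1' && python3 -c "
from h import *
st([.547,.0285,.242],2.777)"
```

```text
clock: 13.65
eef_pos: [0.5473, 0.0286, 0.2433]
tool_rot: [0.183, 0.983, 0.0, -0.001]
ft_force: [0.6, 0.7, -1.7]
grip_width: 0.0256
t 13.65 p [0.5473 0.0286 0.2433] photom [-0.0295 -0.0519] yaw 2.775 q6 0.419 F [ 0.6  0.7 -1.7] M [-0.03  0.03 -0.03] w 0.0256
rotvec [ 0.0001 -0.0014 -0.0025]
shift(now) [ 0.0002 -0.0002  0.0013] shift(level) [ 0.0002 -0.0002  0.0013]
clock: 13.9
eef_pos: [0.5477, 0.0287, 0.2368]
tool_rot: [0.182, 0.983, 0.0, 0.0]
ft_force: [-1.2, 0.0, 2.3]
grip_width: 0.0255
t 13.9 p [0.5477 0.0287 0.2368] photom [-0.0291 -0.0517] yaw 2.775 q6 0.419 F [-1.2  0.   2.3] M [-0.07  0.38  0.05] w 0.0255
rotvec [ 0.0007  0.0004 -0.0023]
shift(now) [ 0.0006 -0.0005 -0.0052] shift(level) [ 0.0006 -0.0005 -0.0052]
```

```bash
python3 -m crank '0 0 0 0 0 .06 1;0 0 0 0 0 .06 1;0 0 0 0 0 .06 1;0 0 0 0 0 .06 1' && python3 -c "
from h import *
st([.547,.0285,.238],2.55)"
```

```text
clock: 14.23
eef_pos: [0.5466, 0.0272, 0.2387]
tool_rot: [0.304, 0.953, -0.002, 0.001]
ft_force: [-1.4, -0.5, 1.2]
grip_width: 0.0253
t 14.23 p [0.5466 0.0272 0.2387] photom [-0.0299 -0.0534] yaw 2.525 q6 0.669 F [-1.4 -0.5  1.2] M [-0.3   0.45  0.06] w 0.0253
rotvec [-0.0027  0.0021 -0.0254]
shift(now) [0.0004 0.0013 0.0007] shift(level) [0.0004 0.0013 0.0007]
```

```bash
python3 -m crank '0 .0013 .001 -.003 .002 .06 1;0 0 0 0 0 .06 1;0 0 0 0 0 .06 1;0 0 0 0 0 .06 1' && python3 -c "
from h import *
st([.547,.0285,.238],2.3)" && python3 -m crank '0 .001 .001 0 0 .06 1;0 0 0 0 0 .06 1;0 0 0 0 0 .06 1;0 0 0 0 0 .06 1' && python3 - <<'E'
from h import *
st([.547,.0285,.238],2.0)
out=[]
for n in('wrist','side','scene'):
    im,c=snap(n,n+'4'); s=proj(c,[.547,.0285,.132])
    u,v=[int(x) for x in s]; u=min(max(u,70),440); v=min(max(v,70),313); out.append(cv2.resize(im[v-70:v+60,u-43:u+43,::-1],(266,400),interpolation=2))
cv2.imwrite('pics/m4.png',np.hstack(out))
E
```

```text
clock: 14.57
eef_pos: [0.5459, 0.0266, 0.2395]
tool_rot: [0.421, 0.907, -0.002, 0.0]
ft_force: [-1.1, 0.2, 1.4]
grip_width: 0.0252
t 14.57 p [0.5459 0.0266 0.2395] photom [-0.0305 -0.0541] yaw 2.272 q6 0.92 F [-1.1  0.2  1.4] M [-0.    0.34  0.07] w 0.0252
rotvec [-0.0028  0.0022 -0.028 ]
shift(now) [0.0007 0.0021 0.0015] shift(level) [0.0007 0.0021 0.0015]
clock: 14.9
eef_pos: [0.5456, 0.0268, 0.2401]
tool_rot: [0.532, 0.847, -0.002, 0.001]
ft_force: [-0.6, -0.6, 0.8]
grip_width: 0.0254
t 14.9 p [0.5456 0.0268 0.2401] photom [-0.0308 -0.054 ] yaw 2.02 q6 1.173 F [-0.6 -0.6  0.8] M [0.   0.25 0.02] w 0.0254
rotvec [-0.003   0.0037  0.0204]
shift(now) [0.0009 0.002  0.0021] shift(level) [0.001  0.002  0.0021]
```

View pics/m4.png

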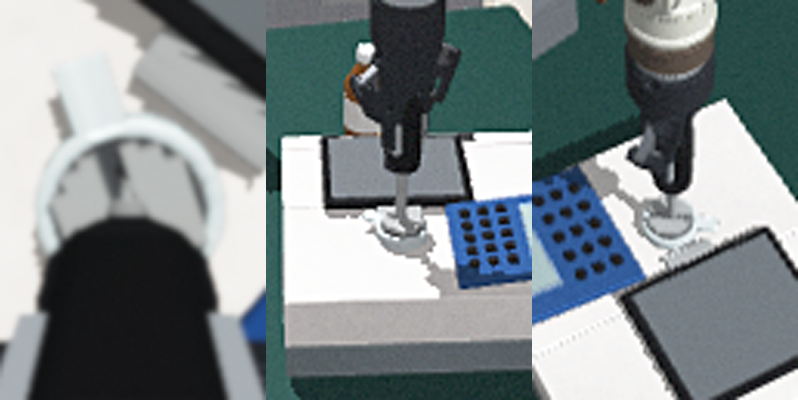

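The latch is following: in the wrist view the tongue trails the blade by roughly the expected 0.25 rad, and the blade is in the slot.

```bash
python3 -m crank '.001 .002 .002 -.003 .003 .06 1;0 0 .001 0 0 .06 1;0 0 .001 0 0 .06 1;0 0 .0005 0 0 .06 1;0 0 .0005 0 0 .06 1;0 0 .0005 0 0 .06 1;0 0 .0005 0 0 .06 1;0 0 .0005 0 0 .06 1' && python3 -c "
from h import *
st([.547,.0285,.238],1.1)"
```

```text
clock: 15.72
eef_pos: [0.545, 0.0272, 0.2366]
tool_rot: [0.719, 0.695, -0.002, 0.001]
ft_force: [-2.6, 0.3, 3.3]
grip_width: 0.0256
t 15.72 p [0.545  0.0272 0.2366] photom [-0.0315 -0.0538] yaw 1.537 q6 1.656 F [-2.6  0.3  3.3] M [-0.05  0.51  0.1 ] w 0.0256
rotvec [3.00e-04 4.00e-03 4.37e-01]
shift(now) [ 0.0014  0.002  -0.0015] shift(level) [ 0.0021  0.0012 -0.0014]
```

```bash
python3 -m crank '.001 .002 0 0 .003 .06 1;0 0 .0005 0 0 .06 1;0 0 .0005 0 0 .06 1;0 0 .0005 0 0 .06 1;0 0 .0005 0 0 .06 1;0 0 0 0 0 .06 1;0 0 0 0 0 .06 1' && python3 -c "
from h import *
st([.547,.0285,.238],1.05)" && python3 -m crank '0 .001 0 0 .002 .05 1;0 0 0 0 0 .05 1;0 0 0 0 0 .05 1' && python3 -c "
from h import *
st([.547,.0285,.238],1.05)"
```

```text
clock: 16.3
eef_pos: [0.5449, 0.0275, 0.2376]
tool_rot: [0.85, 0.526, -0.001, 0.001]
ft_force: [-0.8, 0.2, 1.7]
grip_width: 0.0254
t 16.3 p [0.5449 0.0275 0.2376] photom [-0.0316 -0.0535] yaw 1.108 q6 2.085 F [-0.8  0.2  1.7] M [-0.03  0.43  0.13] w 0.0254
rotvec [-0.0005  0.0029  0.0584]
shift(now) [ 0.0019  0.0014 -0.0004] shift(level) [ 0.0019  0.0013 -0.0004]
clock: 16.55
eef_pos: [0.5447, 0.0274, 0.2386]
tool_rot: [0.888, 0.461, -0.001, -0.001]
ft_force: [-1.1, 0.7, 1.7]
grip_width: 0.0253
t 16.55 p [0.5447 0.0274 0.2386] photom [-0.0318 -0.0536] yaw 0.957 q6 2.234 F [-1.1  0.7  1.7] M [0.   0.29 0.42] w 0.0253
rotvec [-0.0021  0.001  -0.0926]
shift(now) [0.0022 0.0013 0.0005] shift(level) [0.0021 0.0015 0.0006]
```

```bash
python3 -m crank '0 0 .002 0 0 .04 1;0 0 .001 0 0 .02 1;0 0 0 0 0 0 1;0 0 0 0 0 0 1;0 0 0 0 0 0 1' && python3 - <<'E'
from h import *
st([.547,.0285,.238],1.12)
out=[]
for n in('wrist','side','scene'):
    im,c=snap(n,n+'5'); s=proj(c,[.547,.0285,.132])
    u,v=[int(x) for x in s]; u=min(max(u,70),440); v=min(max(v,70),313); out.append(cv2.resize(im[v-70:v+60,u-43:u+43,::-1],(266,400),interpolation=2))
cv2.imwrite('pics/m5.png',np.hstack(out))
E
```

```text
clock: 16.97
eef_pos: [0.5445, 0.028, 0.2373]
tool_rot: [0.899, 0.437, -0.0, -0.0]
ft_force: [-1.2, -0.7, 2.8]
grip_width: 0.0253
t 16.97 p [0.5445 0.028  0.2373] photom [-0.0321 -0.053 ] yaw 0.905 q6 2.288 F [-1.2 -0.7  2.8] M [0.02 0.49 0.44] w 0.0253
rotvec [-1.100e-03 -1.000e-04 -2.154e-01]
shift(now) [ 0.0019  0.0017 -0.0007] shift(level) [ 0.0015  0.0021 -0.0007]
```

View pics/m5.png

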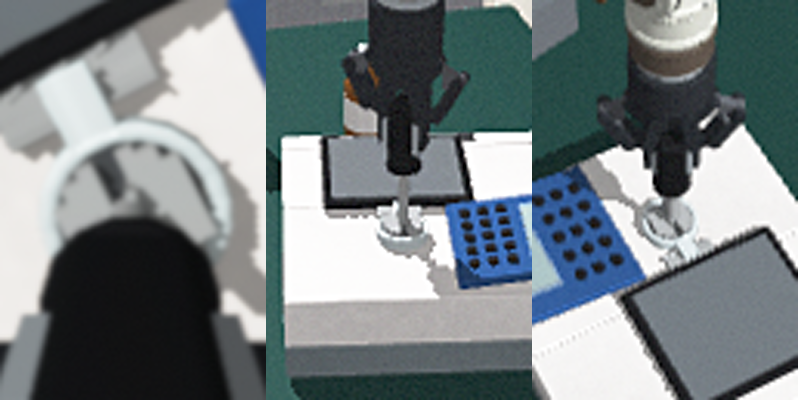

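The tongue lies over the lug, square to the cover edge, in all three views. I'll ease the twist and then lift straight out.

```bash
python3 -m crank '0 0 0 0 0 -.06 1;0 0 0 0 0 -.06 1;0 0 0 0 0 -.06 1;0 0 -.01 0 0 0 1;0 0 -.02 0 0 0 1;0 0 -.03 0 0 0 1;0 0 -.03 0 0 0 1;0 0 -.02 0 0 0 1;0 0 0 0 0 0 1' && python3 -c "
from h import *
st([.4499,-.3496,.34],2.978)"
```

```text
clock: 17.87
eef_pos: [0.5448, 0.0267, 0.3496]
tool_rot: [0.858, 0.513, -0.002, -0.001]
ft_force: [0.4, 0.7, -0.2]
grip_width: 0.0254
t 17.87 p [0.5448 0.0267 0.3496] photom [-0.0315 -0.0543] yaw 1.077 q6 2.114 F [ 0.4  0.7 -0.2] M [ 0.03 -0.08 -0.02] w 0.0254
rotvec [-0.006  -0.0023 -1.9011]
shift(now) [-0.3763  0.0948  0.0103] shift(level) [ 0.0324 -0.3867  0.0096]
```

```bash
python3 -m crank '0 0 0 0 0 -.12 1;0 0 0 0 0 -.12 1;0 0 0 0 0 -.12 1;0 0 0 0 0 -.12 1;0 0 0 0 0 -.12 1;0 0 0 0 0 -.12 1;0 0 0 0 0 -.12 1;0 0 0 0 0 -.12 1;0 0 0 0 0 -.12 1;0 0 0 0 0 -.12 1;0 0 0 0 0 -.12 1;0 0 0 0 0 -.12 1;0 0 0 0 0 -.12 1;0 0 0 0 0 -.12 1;0 0 0 0 0 -.12 1;0 0 0 0 0 0 1' && python3 -c "
from h import *
st([.4499,-.3496,.34],2.978)"
```

```text
clock: 19.2
eef_pos: [0.544, 0.0253, 0.3325]
tool_rot: [0.101, 0.995, -0.002, -0.012]
ft_force: [0.5, -0.0, -0.4]
grip_width: 0.0253
t 19.2 p [0.544  0.0253 0.3325] photom [-0.0321 -0.0558] yaw 2.938 q6 0.25 F [ 0.5 -0.  -0.4] M [ 0.02 -0.1  -0.02] w 0.0253
rotvec [-0.0057 -0.0238 -0.0396]
shift(now) [ 0.0166 -0.3862 -0.0047] shift(level) [ 0.0318 -0.3852 -0.0075]
```

```bash
python3 -m crank '.003 -.036 -.002 -.006 -.024 -.04 1;.003 -.037 -.002 0 0 0 1;.003 -.037 -.002 0 0 0 1;.003 -.037 -.001 0 0 0 1;.003 -.037 -.001 0 0 0 1;.003 -.037 0 0 0 0 1;.003 -.037 0 0 0 0 1;.003 -.037 0 0 0 0 1;.003 -.037 0 0 0 0 1;.003 -.037 0 0 0 0 1;0 -.008 0 0 0 0 1;0 0 0 0 0 0 1' && python3 -c "
from h import *
st([.4499,-.3496,.30],2.978)"
```

```text
clock: 20.2
eef_pos: [0.441, -0.354, 0.3268]
tool_rot: [0.104, 0.995, 0.002, -0.006]
ft_force: [0.9, 0.8, -1.0]
grip_width: 0.0255
t 20.2 p [ 0.441  -0.354   0.3268] photom [-0.0577 -0.448 ] yaw 2.933 q6 -0.467 F [ 0.9  0.8 -1. ] M [ 0.05 -0.07  0.  ] w 0.0255
rotvec [ 0.0033 -0.0129 -0.0447]
shift(now) [-0.0082  0.0061  0.0267] shift(level) [-0.0081  0.0058  0.0268]
```

```bash
python3 -m crank '-.008 .006 0 .003 -.013 -.045 1;0 0 .03 0 0 0 1;0 0 .03 0 0 0 1;0 0 .03 0 0 0 1;0 0 0 0 0 0 1' && python3 -c "
from h import *
st([.4499,-.3496,.21],2.978)"
```

```text
clock: 20.62
eef_pos: [0.4513, -0.3473, 0.2327]
tool_rot: [0.088, 0.996, 0.001, 0.001]
ft_force: [-1.5, 0.9, -3.2]
grip_width: 0.0258
t 20.62 p [ 0.4513 -0.3473  0.2327] photom [-0.0489 -0.4394] yaw 2.965 q6 -0.481 F [-1.5  0.9 -3.2] M [ 0.1   0.15 -0.03] w 0.0258
rotvec [ 0.0016  0.0023 -0.0126]
shift(now) [ 0.001  -0.0025  0.0227] shift(level) [ 0.001  -0.0025  0.0227]
```

```bash
python3 -m crank '.001 -.002 .012 0 .002 -.01 1;0 0 .01 0 0 0 1;0 0 0 0 0 0 1' && python3 - <<'E'
from h import *
st([.4499,-.3496,.118],2.978)
p=np.array(readout.get_obs()['eef_pos']);out=[]
for n in('side','scene'):
    im,c=snap(n,n+'6'); s=proj(c,[.4485,-.348,.078]); print(n,s,proj(c,p-[0,0,.115]))
    u,v=[int(x) for x in s]; out.append(cv2.resize(im[v-45:v+30,u-50:u+50,::-1],(400,300),interpolation=2))
cv2.imwrite('pics/m6.png',np.hstack(out))
E
```

```text
clock: 20.87
eef_pos: [0.4509, -0.3455, 0.2106]
tool_rot: [0.083, 0.997, 0.002, -0.001]
ft_force: [-0.4, -0.4, -1.0]
grip_width: 0.0253
t 20.87 p [ 0.4509 -0.3455  0.2106] photom [-0.0496 -0.4377] yaw 2.974 q6 -0.488 F [-0.4 -0.4 -1. ] M [0.03 0.03 0.03] w 0.0253
rotvec [ 0.0036 -0.0013 -0.0036]
shift(now) [ 0.0002 -0.0045  0.0926] shift(level) [ 0.0003 -0.0042  0.0926]
side (np.float64(248.56327540779822), np.float64(277.1938574141731)) (np.float64(249.311315028558), np.float64(271.7350641270792))
scene (np.float64(214.69206246622966), np.float64(115.5534609393089)) (np.float64(214.1047407653987), np.float64(113.00041283061772))
```

View pics/m6.png

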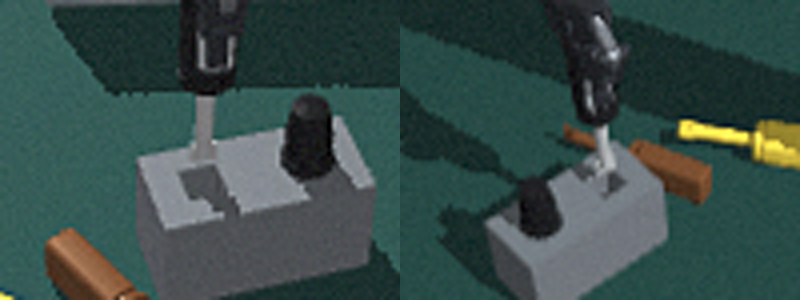

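The blade tip hangs just above the hole in both views, centred apart from the 4 mm y correction already computed.

```bash
python3 -m crank '0 -.004 .005 .003 -.001 0 1;0 0 .01 0 0 0 1;0 0 .01 0 0 0 1;0 0 .01 0 0 0 1;0 0 0 0 0 0 1' && python3 -c "
from h import *
st([.4499,-.3496,.118],2.978)"
```

```text
clock: 21.38
eef_pos: [0.4534, -0.3529, 0.1804]
tool_rot: [0.084, 0.996, -0.004, 0.005]
ft_force: [-0.0, 0.7, -2.4]
grip_width: 0.0255
t 21.38 p [ 0.4534 -0.3529  0.1804] photom [-0.0457 -0.4444] yaw 2.973 q6 -0.492 F [-0.   0.7 -2.4] M [0.08 0.03 0.01] w 0.0255
rotvec [-0.0075  0.0109 -0.0047]
shift(now) [0.0047 0.0031 0.0623] shift(level) [0.004  0.0027 0.0624]
```

In the hole with no contact force, so I'll continue with corrections.

```bash
python3 -m crank '.004 .003 .01 -.007 .011 0 1;0 0 .012 0 0 0 1;0 0 .012 0 0 0 1;0 0 0 0 0 0 1' && python3 -c "
from h import *
st([.4499,-.3496,.118],2.978)" && python3 -m crank '0 0 .008 0 .005 0 1;0 0 .008 0 0 0 1;0 0 .005 0 0 0 1;0 0 0 0 0 0 1' && python3 -c "
from h import *
st([.4499,-.3496,.118],2.978)"
```

```text
clock: 21.72
eef_pos: [0.4498, -0.349, 0.144]
tool_rot: [0.085, 0.996, 0.001, -0.0]
ft_force: [-0.1, 0.2, -1.4]
grip_width: 0.0254
t 21.72 p [ 0.4498 -0.349   0.144 ] photom [-0.05   -0.4414] yaw 2.972 q6 -0.491 F [-0.1  0.2 -1.4] M [ 0.02  0.02 -0.07] w 0.0254
rotvec [ 0.001  -0.0002 -0.0059]
shift(now) [-0.0002 -0.0006  0.026 ] shift(level) [-0.0002 -0.0005  0.026 ]
clock: 22.05
eef_pos: [0.4498, -0.3489, 0.1211]
tool_rot: [0.085, 0.996, 0.001, -0.003]
ft_force: [-0.1, 0.8, -2.7]
grip_width: 0.0254
t 22.05 p [ 0.4498 -0.3489  0.1211] photom [-0.05   -0.4412] yaw 2.972 q6 -0.489 F [-0.1  0.8 -2.7] M [-0.02  0.   -0.01] w 0.0254
rotvec [ 0.0017 -0.0058 -0.0061]
shift(now) [-0.0002 -0.0007  0.0031] shift(level) [-0.0002 -0.0007  0.0031]
```

```bash
python3 -m crank '0 -.0005 .002 .002 -.006 0 1;0 0 .002 0 0 0 1;0 0 0 0 0 0 1' && python3 -c "
from h import *
st([.4499,-.3496,.118],2.978)" && python3 -m crank '0 0 .001 0 0 0 1;0 0 .001 0 0 0 1;0 0 0 0 0 0 1' && python3 -c "
from h import *
st([.4499,-.3496,.118],2.978)"
```

```text
clock: 22.3
eef_pos: [0.4502, -0.3498, 0.1189]
tool_rot: [0.085, 0.996, -0.001, 0.001]
ft_force: [0.3, 0.2, -0.7]
grip_width: 0.0257
t 22.3 p [ 0.4502 -0.3498  0.1189] photom [-0.0495 -0.442 ] yaw 2.972 q6 -0.491 F [ 0.3  0.2 -0.7] M [-0.    0.04  0.02] w 0.0257
rotvec [-0.0015  0.0026 -0.006 ]
shift(now) [0.0003 0.0001 0.0009] shift(level) [0.0003 0.0001 0.0009]
clock: 22.55
eef_pos: [0.4507, -0.3502, 0.1184]
tool_rot: [0.085, 0.996, -0.002, 0.003]
ft_force: [-0.3, -0.1, -1.4]
grip_width: 0.0256
t 22.55 p [ 0.4507 -0.3502  0.1184] photom [-0.0489 -0.4424] yaw 2.972 q6 -0.491 F [-0.3 -0.1 -1.4] M [-0.05  0.03  0.02] w 0.0256
rotvec [-0.0028  0.0053 -0.0062]
shift(now) [0.0009 0.0005 0.0004] shift(level) [0.0009 0.0005 0.0004]
```

```bash
python3 -m crank '0 0 .002 0 .004 0 1;0 0 .002 0 0 0 1;0 0 0 0 0 0 1' && python3 -c "
from h import *
st([.4499,-.3496,.118],2.978)" && python3 -m crank '0 0 -.0005 0 0 0 -1;0 0 0 0 0 0 -1;0 0 0 0 0 0 -1;0 0 0 0 0 0 -1;0 0 0 0 0 0 -1;0 0 0 0 0 0 -1' && python3 -c "
from h import *
st()"
```

```text
clock: 22.8
eef_pos: [0.451, -0.3505, 0.1189]
tool_rot: [0.085, 0.996, -0.002, 0.002]
ft_force: [-0.7, -0.0, -2.1]
grip_width: 0.0256
t 22.8 p [ 0.451  -0.3505  0.1189] photom [-0.0485 -0.4425] yaw 2.972 q6 -0.49 F [-0.7 -0.  -2.1] M [-0.04 -0.02 -0.04] w 0.0256
rotvec [-0.0043  0.0042 -0.0062]
shift(now) [0.0013 0.0007 0.0009] shift(level) [0.0013 0.0007 0.0009]
clock: 23.3
eef_pos: [0.452, -0.3512, 0.1192]
tool_rot: [0.085, 0.996, -0.003, 0.003]
ft_force: [0.3, 0.2, -0.5]
grip_width: 0.0854
t 23.3 p [ 0.452  -0.3512  0.1192] photom [-0.0475 -0.4431] yaw 2.972 q6 -0.49 F [ 0.3  0.2 -0.5] M [-0.02 -0.   -0.01] w 0.0854
rotvec [-0.0053  0.0059 -0.    ]
```

```bash
python3 -m crank '0 0 -.01 0 0 0 -1;0 0 -.03 0 0 0 -1;0 0 -.035 0 0 0 -1;0 0 -.035 0 0 0 -1;0 0 -.035 0 0 0 -1;0 0 -.035 0 0 0 -1;.035 0 -.02 0 0 0 -1;.035 0 0 0 0 0 -1;.035 0 0 0 0 0 -1;.035 0 0 0 0 0 -1;.035 0 0 0 0 0 -1;0 0 0 0 0 0 -1' && python3 - <<'E'
from h import *
st(); out=[]
for n in('side','scene'):
    im,c=snap(n,n+'7'); b=load(n+'0')[0]
    for z in(.13,.16):
        u,v=[int(x) for x in proj(c,[.447,-.347,z])]
        A=b[v-14:v+14,u-10:u+10]; B=im[v-24:v+24,u-20:u+20,::-1].copy()
        r=cv2.matchTemplate(B,A,cv2.TM_CCOEFF_NORMED); _,m,_,loc=cv2.minMaxLoc(r); print(n,z,'shift px',np.array(loc)-10,round(m,3))
    u,v=[int(x) for x in proj(c,[.52,-.12,.1])]; lo=max(u-120,0); out.append(cv2.resize(im[max(v-110,0):v+70,lo:lo+220,::-1],(400,330),interpolation=2))
cv2.imwrite('pics/m7.png',np.hstack(out))
E
```

```text
clock: 24.3
eef_pos: [0.2737, -0.3187, 0.3329]
tool_rot: [0.082, 0.997, -0.004, 0.002]
ft_force: [-0.5, 0.6, -0.3]
grip_width: 0.0853
t 24.3 p [ 0.2737 -0.3187  0.3329] photom [-0.2286 -0.4466] yaw 2.977 q6 -0.694 F [-0.5  0.6 -0.3] M [ 0.01 -0.05 -0.01] w 0.0853
rotvec [-0.0085  0.0055 -0.    ]
side 0.13 shift px [1 0] 0.954
side 0.16 shift px [1 0] 0.902
scene 0.13 shift px [-1  0] 0.776
scene 0.16 shift px [-1  0] 0.574
```

View pics/m7.png

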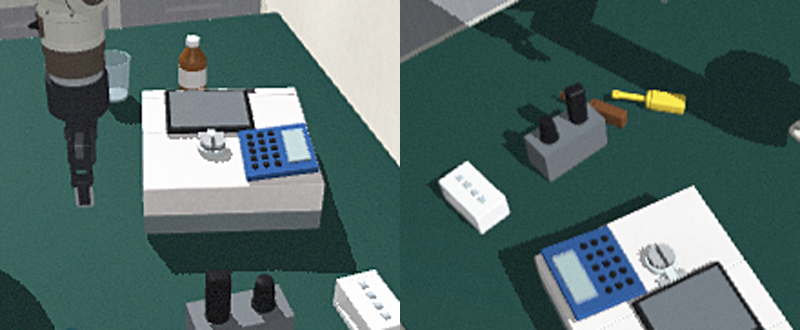

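The cover is shut and the slot and tongue point at the cover. The driver is upright in its hole, within about 1 px (2–3 mm) of where it started, with no vertical shift.

```bash
python3 -c "
from h import *
print(order.job_done())"
```

```text
the job is handed in; nothing more can be done
None
```

I shut the cover, turned the latch to its stop with the screwdriver blade in the slot, and put the screwdriver back in its own hole. I handed the job in at about 24.4 s of the 72 s; no verdict is reported.

**Cover:** I swung it shut with the closed fingertips. The final press reached about 36 N (38 N in total) at the wrist, well under 120 N. Later pictures show the cover flat on the deck.

**Latch:** The blade dropped into the slot without trouble. The pictures show the tongue following the blade round and ending over the lug, square to the cover's edge. At the stop the twisting moment was about 0.44 N m, against 0.08 N m of friction.

**Screwdriver:** In the last check it stood upright in its original hole. The side and scene views matched the start to about 1 pixel (2–3 mm) with no vertical shift. The match in the scene view was weak (0.57 to 0.78), and no clear contact force was felt when I seated it. That it is fully down therefore rests on the unchanged height in the pictures and on letting go at the height where I gripped it.

**Other things:** The nut driver and cuvette rack look undisturbed in the last pictures, as do the beaker and bottle. The brown and yellow look-alikes were upright in the first pictures and lying down by 7 s. The gripper had not been near them, so they seem to have toppled on their own.

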